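Pull the hot oven's door down onto its door stop with the hook stick

ROBOT

A 6-joint arm with a two-finger parallel gripper is mounted at the origin on a cart in front of the work surface, level with it; the furniture and walls round the work are solid. World frame = base frame: x ahead of the robot, y to its left, z up, the work surface at z = 0. Lengths are in mm, angles in rad, forces in N, time in s.
With the tool pointing down it reaches from about 275 to 1000 mm from the base axis. Payload 8.4 kg.
Tool frame: the origin (TCP) lies midway between the tips of the shut fingers; the grasp point (between the pads) lies 19 mm behind it; z points along the fingers, y is the direction in which the jaws open and shut (so a half turn about z gives the same grasp; the last joint's range is limited). The gripper opens to 85 mm and grips with 20 to 120 N. Pads are 22 mm wide; open, the fingers measure 114 mm over their backs; the gripper's body (76 mm by 85 mm) begins 54 mm behind the grasp point. The pads swing forward as they close: fully open they stand 13 mm farther back than shut.
Start: joints at [-0.002, 0.353, 1.633, -0, 1.155, -0.002], TCP at [625.002, -0, 231.281] pointing down, gripper open.
Joint ranges: [-2.63, 2.63], [-0.92, 2.1], [0.06, 2.66], [-1.3, 4.44], [0, 2.69], [-3.02, 3.02]. Speed limits (rad/s): [2.22, 2.22, 2.79, 3.14, 3.14, 3.14].

INTERFACE

Orientations are given as [roll, pitch, yaw] about the fixed x, y, z axes, in that order (R = Rz(yaw) Ry(pitch) Rx(roll)).
In Python, from rig import * gives the robot as it stands.
- The arm moves only by the tool play_rows, never from a script. Its argument "moves" is a list of rows, each a list of 3 entries, a list of its own where there are three numbers: the shift along the tool's x, y, z in m, then the turn, a rotation vector about the tool's x, y, z in rad, then the opening in per cent of the stroke, from 0 (shut) to 100 (fully open). In form: [[[x, y, z], [rx, ry, rz], fingers], ...]. A call has 1 to 20 rows; each row shifts and turns the commanded pose from where the row before left it, along the tool's axes as they then stand; what a row does not reach is not made up. A row lasts 1/10 s, in which the tool goes at most 50 mm and 8.59 degrees, less where a joint would pass 70% of its speed; a pose out of reach is approached as far as the arm can. A call is refused whole if a number of a shift passes 0.05 or a number of a turn 0.15, either way. A call with a gripper value outside its range is refused whole. The fingers move at their own pace and stop on an object; "squeeze" is the grip in N (left out, the last holds). Time passes only in rows, so rows that do not move let the fingers close. It gives the time, the measured TCP pose, the force and the opening at its end, in the units of the state.
- sense(): the state, without advancing time (a new reading comes with each control period).
- grab_frame(name): name is "scene" or "side" or "wrist"; returns a dict with "pixels" (480x640x3 uint8, red, green, blue), "intrinsics" (3x3 intrinsics, pixels), "R" (3x3) and "t" (3): a world point X has camera coordinates R X + t. Camera axes: x right, y down, z forward; pixel columns grow to the right and rows downward; lengths in mm; the calibration is good to about 2 mm. A picture is of the moment at which its call begins. There is no depth.
- sign_off(): hands the job in, once; it reports no verdict.
The state is a dict: "clock": time; "qpos": joint angles; "qvel": joint speeds; "joint_efforts": joint torques, N m; "eef_pos": TCP position; "tcp_rot": TCP orientation; "contact_force": force on the tool from outside, world axes, zero at the start; "wrist_torque": the same for the moment, N m; "opening": opening from 0.0 (shut) to 1.0 (fully open).
Only numpy, scipy, OpenCV 4.12 (cv2) and the standard library are available. Lean on these libraries where they do the work, as an engineer would, in place of code of your own. Each camera call takes 0.05 s, during which the arm holds its last target. There are 200 camera calls.

TASK

The small oven on the hob has to cool: take the hook stick by its wooden handle from its cradle, hook it into the ring on the oven door and gently pull the door forward and down until it is drawn firmly against the rubber roller of the iron door stop beside it, without shoving the stop away. Then unhook the stick and lay it back in its cradle as it lay before. The oven is hot: touch it with the stick only, never force it, leave the door down on its stop, and do not disturb the salt shaker, the spice jar and the bowl.

Things in the scene. Friction and masses are not known exactly. Their poses are not given: they have to be found in the camera images.
- oven: Plain sheet-metal stove-top oven, fixed to the hob, 150 deep x 260 wide x 217 mm high. Origin: centre of its underside at hob level; x points from its front to its back (away from the robot), z up. Its front, with the door, is on the -x side.
- door: Drop-front door, 250 wide, 165 high, 12 mm thick. Origin on its hinge axis (along y) at mid width, at x = -82, z = 45 mm of the oven's frame; z up the panel, -x out of its front. Starts 0 to 0.05 rad from upright; opens by tipping forward and down. The hinge is damped (2 N at the ring at 35 mm/s); past 0.2 rad the door also sinks slowly by itself. An ear on its left edge (+y) meets the door stop.
- ring (a point): Centre of the opening of the steel D-ring near the top of the door: 155 mm up the panel from the hinge, 20.5 mm in front of its middle plane. It is rigidly fixed and stands straight out: level, open up and down, while the door is shut; it dips with the door. Wire 7 mm thick; opening 28 mm (out from the door) x 33 mm wide; axis of its front bar 17.5 mm farther out. Axes as the door's.
- door_stop: Dark cast-iron door stop, loose, 4 kg: block 130 x 80 x 50 mm before the oven's left side, with a post and an arm along x, 130 mm high, whose rubber roller (14 mm) stops the door's ear. Origin on the hob below the roller's mid setting; axes as the oven's. The arm is clamped up to 15 mm either way, not measured: the door's full tilt, 0.3 to 0.65 rad, must be felt (or seen).
- stick: Loose hook stick, about 0.12 kg. Origin: centre of the wooden handle (120 long, 18 wide, 24 mm high); x along the stick to the hook, z up as it lies in the cradle. An 8 mm steel rod goes on to x = 150 mm and there turns down (-z) into a prong 8 mm thick, whose round end reaches 32 mm below the stick's axis and leans 3 mm back towards the handle.
- hook (a point): Middle of the hook's prong, at x = 148.5, z = -16 mm of the stick's frame, axes as the stick's.
- cradle: Fixed wooden cradle on the worktop, base 250 x 75 x 12 mm. Origin on the worktop; x along the stick to the hook. Two forks carry the stick: at x = -45 mm (handle; support 50 mm high, 30 mm between flared cheeks) and x = 100 mm (rod; support 58 mm high, 22 mm between cheeks); cheeks rise 18 mm more. Between the forks the handle is free for fingers, 38 mm above the base.
- seat (a point): Where the stick's origin lies when the stick lies in the cradle: 62 mm above the cradle's origin. Axes as the cradle's.
- hook_home (a point): Where the point hook lies when the stick lies in the cradle. Axes as the cradle's.
- salt_shaker: Salt shaker, loose, 44 mm across and 90 mm high, standing on the hob to the left of the oven; origin under its centre. Leave it alone.
- spice_jar: Spice jar with steel lid, loose, 50 mm across and 62 mm high, standing on top of the oven; origin under its centre. Leave it alone.
- bowl: Small white bowl, loose, 100 mm across and 44 mm high, on the hob in front and to the left; origin under its centre. Leave it alone.

How it is judged:
By the outcome, as a careful person would: the job done as asked, in the order asked, and still so for the second after the job is handed in, with the robot touching nothing.
It also fails if it takes over 72 s, if anything falls off the work surface, if the arm or the gripper's body presses on something with over 40 N, if the wrist force passes 120 N, or if a joint passes its speed limit or range.

## Working session

There is one attempt and no reset: what is moved stays moved. The work goes in short steps, Python scripts to look and compute and a tool call to move; the robot and the scene stay as the last step left them, time stands still between calls to the robot, and variables do not carry over. Pictures are saved under pics/ and viewed, about 8 in all and at most 12, crops included, and the job is handed in when it is done.

Besides the shell and the picture viewer there is one more tool, called after "Emit:" as name([rows], argument=value, ...), one row to a line, values as JSON. play_rows: Moves the arm, as the interface text tells. Its arguments: {"type":"object","properties":{"moves":{"type":"array"},"squeeze":{"type":"number"}},"required":["moves"]}

```bash
mkdir -p pics; ls
cat > h.py <<'E'
from rig import *
import numpy as np, cv2
from scipy.spatial.transform import Rotation as Ro
def ray(f,u,v):
    d=f["R"].T@np.linalg.inv(f["intrinsics"])@np.array([u,v,1.]); return -f["R"].T@f["t"], d/np.linalg.norm(d)
def plane(f,u,v,z):
    c,d=ray(f,u,v); return c+d*(z-c[2])/d[2]
def proj(f,X):
    p=f["intrinsics"]@(f["R"]@np.asarray(X,float)+f["t"]); return p[:2]/p[2]
def save(f,n): cv2.imwrite("pics/"+n+".png",f["pixels"][:,:,::-1])
def tri(f1,p1,f2,p2):
    a,d=ray(f1,*p1); b,e=ray(f2,*p2)
    s=np.linalg.lstsq(np.c_[d,-e],b-a,rcond=None)[0]; P,Q=a+s[0]*d,b+s[1]*e
    return (P+Q)/2,np.linalg.norm(P-Q)
E
python3 - <<'E'
from h import *
import pickle
F={}
for n in ["scene","side","wrist"]:
    F[n]=grab_frame(n); save(F[n],n+"0"); f=F[n]; print(n,(-f["R"].T@f["t"]).round(0),f["R"][2].round(2),f["intrinsics"][0,0])
pickle.dump(F,open("F0.pkl","wb"))
s=sense(); print(s)
E
```

```text
pics
scene [  6. 988. 902.] [ 0.43 -0.7  -0.57] 489.41635431901204
side [ 897. 1146.  642.] [-0.26 -0.88 -0.41] 545.8928965595832
wrist [626.  65. 373.] [-0.   -0.26 -0.97] 412.57021392863436
{'clock': 0.15, 'qpos': array([-2.39261281e-03,  3.53483930e-01,  1.63395453e+00,  1.91939957e-05,
        1.15520230e+00, -2.37952568e-03]), 'qvel': array([-0.0006271 , -0.00236593, -0.00119721,  0.00070877, -0.00089095,
        0.00104746]), 'joint_efforts': array([-7.39769093e-04, -6.05638933e+01, -3.42338884e+01, -2.29960733e-05,
        6.16452831e-03, -4.00942213e-05]), 'eef_pos': array([6.24640540e+02, 1.14963581e-02, 2.30741099e+02]), 'tcp_rot': array([-3.14054459e+00, -2.00459496e-05,  1.57077547e+00]), 'contact_force': array([-0.22361409, -0.3139114 ,  0.28786305]), 'wrist_torque': array([-0.00759557, -0.00131867, -0.01921368]), 'opening': 1.0008572070823076}
```

View pics/scene0.png

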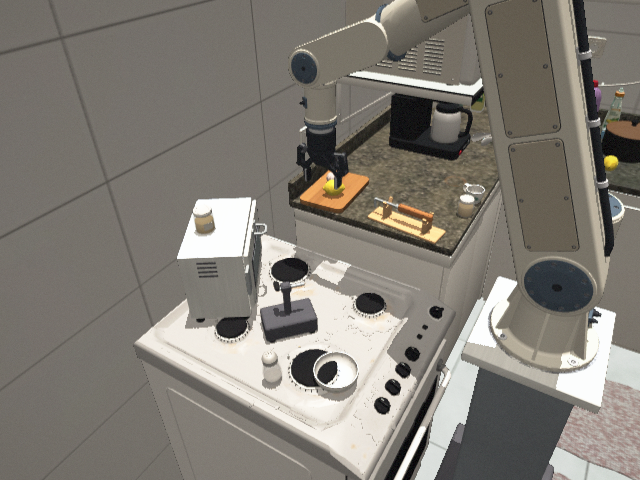

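View pics/side0.png

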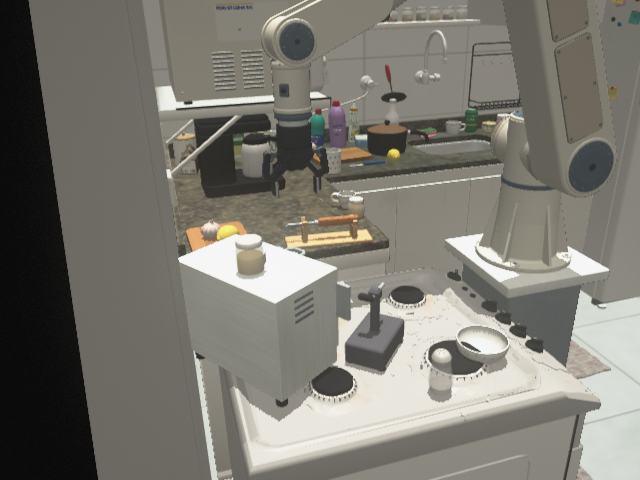

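The scene view shows the oven at about (220,250) with its ring near (260,228), the stop at (288,310), the cradle and stick at (407,220), the shaker at (271,366) and the bowl at (336,372). In the side view the oven is at (260,310), the stop at (375,330) and the cradle at (328,235). Next I'll enlarge these areas to pick points.

Run:
```python
from h import *
import pickle
F=pickle.load(open("F0.pkl","rb"))
def crop(n,x,y,w,h,W,H):
    c=F[n]["pixels"][y:y+h,x:x+w,::-1]; c=cv2.resize(c,(W,H),interpolation=cv2.INTER_CUBIC)
    k=W/w
    for i in range(x-x%10+10,x+w,10): cv2.line(c,(int((i-x+.5)*k),0),(int((i-x+.5)*k),6 if i%50 else 16),(0,0,255),1)
    for j in range(y-y%10+10,y+h,10): cv2.line(c,(0,int((j-y+.5)*k)),(6 if j%50 else 16,int((j-y+.5)*k)),(0,0,255),1)
    return c
a=np.hstack([crop("scene",365,185,100,75,400,300),crop("side",280,205,100,75,400,300)])
b=np.hstack([crop("scene",175,185,160,120,400,300),crop("side",270,235,160,120,400,300)])
b2=np.vstack([a,b]); cv2.imwrite("pics/c1.png",b2)
```

```text
(no output)
```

View pics/c1.png

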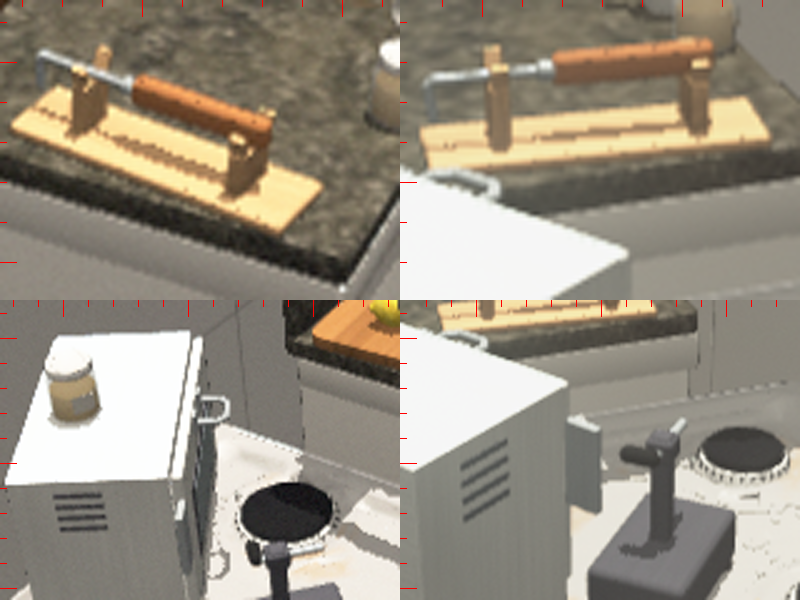

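Run:
```python
from h import *
import pickle
F=pickle.load(open("F0.pkl","rb")); S,D=F["scene"],F["side"]
def s(x,y): return (365+(x+.5)/4-.5,185+(y+.5)/4-.5)
def d(x,y): return (280+(x-400+.5)/4-.5,205+(y+.5)/4-.5)
def s2(x,y): return (175+(x+.5)/2.5-.5,185+(y-300+.5)/2.5-.5)
def d2(x,y): return (270+(x-400+.5)/2.5-.5,235+(y-300+.5)/2.5-.5)
for n,a,b in [("handle back",s(269,130),d(712,52)),("handle front",s(135,89),d(555,67)),("rod tip",s(42,54),d(427,78)),("prong end",s(40,86),d(431,118)),
 ("base hook+y",s(12,130),d(428,168)),("base hook -y",s(55,88),d(420,128)),("base rear -y",s(322,185),d(755,98)),("base rear +y",s(280,234),d(770,137)),
 ("oven top front left",s2(170,478),d2(567,380)),("oven top rear left",s2(6,485),d2(413,470)),
 ("roller end",s2(254,555),d2(632,453))]:
    p,e=tri(S,a,D,b); print(n,p.round(1),e.round(1))
for n,q,z in [("base h+y",s(12,130),12),("h-y",s(55,88),12),("r-y",s(322,185),12),("r+y",s(280,234),12)]:
    print(n,plane(S,*q,z).round(1))
for n,q,z in [("base h+y",d(428,168),0),("h-y",d(420,128),12),("r-y",d(755,98),12),("r+y",d(770,137),12)]:
    print(n,plane(D,*q,z).round(1))
for n,q in [("FL",s2(170,478)),("RL",s2(6,485)),("RR",s2(55,338)),("FR",s2(190,332))]: print("oven",n,plane(S,*q,217).round(1))
```

```text
handle back [ 385.7 -250.2   64. ] 0.8
handle front [ 501.5 -259.    63.1] 2.6
rod tip [ 591.9 -275.7   60.7] 3.0
prong end [ 591.3 -273.1   30.8] 2.5
base hook+y [ 601.1 -242.5    3.9] 6.5
base hook -y [ 592.8 -306.7    9.8] 2.3
base rear -y [ 344.3 -269.6   14.4] 1.0
base rear +y [ 354.8 -208.     6.4] 4.9
oven top front left [636.9 331.9 216.3] 3.4
oven top rear left [764.6 412.4 213.3] 1.8
roller end [574.5 298.9 126.9] 7.4
base h+y [ 593.  -226.3   12. ]
h-y [ 590.3 -301.6   12. ]
r-y [ 345.5 -273.8   12. ]
r+y [ 351.1 -196.7   12. ]
base h+y [ 599.1 -258.5    0. ]
h-y [ 593.7 -304.2   12. ]
r-y [ 342.4 -273.9   12. ]
r+y [ 358.7 -201.5   12. ]
oven FL [634.5 334.7 217. ]
oven RL [759.5 416.5 217. ]
oven RR [900.6 201.3 217. ]
oven FR [779.  120.3 217. ]
```

The crops give usable points. The cradle and stick sit at about (442,-255) with yaw -0.12, the oven centre at about (768,268) with yaw 0.59, and the worktop and hob are both near z=0. I'll move above the stick and take a closer look.

Emit:
play_rows([
  [[-0.035, -0.026, 0], [0, 0, 0.0], 100],
  [[-0.035, -0.026, 0], [0, 0, 0], 100],
  [[-0.037, -0.026, 0], [0, 0, 0], 100],
  [[-0.037, -0.026, 0], [0, 0, 0], 100],
  [[-0.037, -0.026, 0], [0, 0, 0], 100],
  [[-0.037, -0.026, 0], [0, 0, 0], 100],
  [[-0.037, -0.027, 0], [0, 0, 0], 100],
  [[0, 0, 0], [0, 0, 0.141], 100],
  [[0, 0, 0], [0, 0, 0.141], 100],
  [[0, 0, 0], [0, 0, 0.141], 100],
  [[0, 0, 0], [0, 0, 0.141], 100],
  [[0, 0, 0], [0, 0, 0.141], 100],
  [[0, 0, 0], [0, 0, 0.141], 100],
  [[0, 0, 0], [0, 0, 0.141], 100],
  [[0, 0, 0], [0, 0, 0.141], 100],
  [[0, 0, 0], [0, 0, 0.141], 100],
  [[0, 0, 0], [0, 0, 0.141], 100],
  [[0, 0, 0], [0, 0, 0.141], 100],
  [[0, 0, 0], [0, 0, 0.139], 100],
], squeeze=60)

```text
clock: 2.05
eef_pos: [441.8, -254.9, 231.1]
tcp_rot: [-3.141, 0.0, -0.125]
contact_force: [0.9, 0.0, -0.0]
opening: 1.001
```

Run:
```python
from h import *
import pickle
s=sense(); print(s["eef_pos"],s["tcp_rot"],s["qpos"].round(2))
f=grab_frame("wrist"); pickle.dump(f,open("W1.pkl","wb")); save(f,"w1"); print((-f["R"].T@f["t"]).round(0),f["R"][2].round(2))
```

```text
[ 441.83278393 -254.90763222  231.09398922] [-3.14144157e+00  4.12165938e-04 -1.24992326e-01] [-0.53  0.17  1.88 -0.    1.09  1.17]
[ 508. -263.  373.] [-0.26  0.03 -0.97]
```

View pics/w1.png

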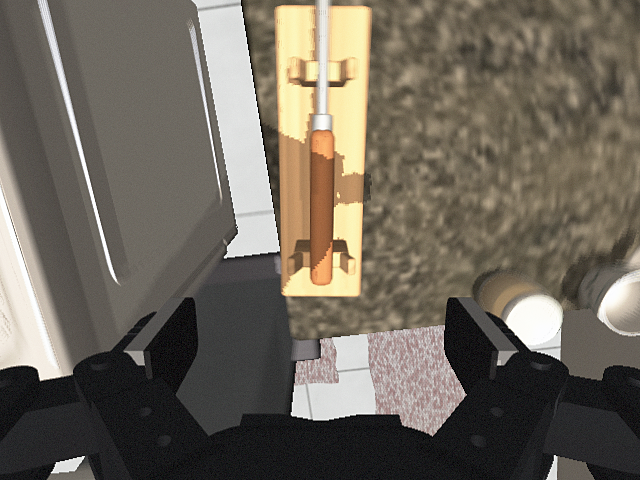

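The wrist picture shows the handle from (322,130) to (321,284), the rod going up to (323,0), the forks at rows 70 and 262, and the base's rear edge at row 296. I'll measure these by mask.

Run:
```python
from h import *
import pickle
f=pickle.load(open("W1.pkl","rb")); im=f["pixels"]
hsv=cv2.cvtColor(im,cv2.COLOR_RGB2HSV)
m=((hsv[...,0]<13)&(hsv[...,1]>165)&(hsv[...,2]>60)).astype(np.uint8); m[:, :300]=0; m[:,345:]=0; m[300:]=0
n,l,st,c=cv2.connectedComponentsWithStats(m); i=1+np.argmax(st[1:,4]); print(st[i],c[i])
x,y,w,h=st[i][:4]
for r in (y+6,y+h-6):
    xs=np.where(l[r]==i)[0]; print(r,xs.min(),xs.max(),plane(f,(xs.min()+xs.max())/2,r,62).round(1))
print("ends top z74: front",plane(f,322.,y,70).round(1)," back",plane(f,321.,y+h,70).round(1))
print("rod far",plane(f,323,20,62).round(1),"rod",plane(f,322,100,62).round(1))
for u,v in [(285,8),(370,8),(281,294),(361,297)]: print("base",plane(f,u,v,12).round(1))
```

```text
[321 131   4   1   4] [322.5 131. ]Traceback (most recent call last):
  File "<stdin>", line 9, in <module>
    return umr_minimum(a, axis, None, out, keepdims, initial, where)
ValueError: zero-size array to reduction operation minimum which has no identity
```

Run:
```python
from h import *
import pickle
f=pickle.load(open("W1.pkl","rb")); im=f["pixels"].astype(int)
print(im[150,305:340:2].tolist())
for r in (140,170,200,235,275):
    row=im[r,300:345]; ok=(row[:,0]-row[:,2]>55)&(row[:,1]<0.6*row[:,0]); xs=300+np.where(ok)[0]
    if len(xs): print(r,xs.min(),xs.max(),plane(f,xs.mean(),r,65).round(1))
print("front",plane(f,322.,130,72).round(1)," back",plane(f,321.,284,70).round(1))
print("rod far",plane(f,323,20,62).round(1),"rod",plane(f,322,100,62).round(1))
for u,v in [(285,8),(370,8),(281,294),(361,297)]: print("base",plane(f,u,v,12).round(1))
```

```text
[[175, 132, 93], [182, 137, 95], [149, 111, 74], [139, 84, 52], [224, 138, 85], [235, 154, 95], [246, 169, 109], [247, 171, 109], [247, 174, 109], [250, 181, 113], [251, 185, 117], [247, 171, 105], [241, 161, 101], [228, 143, 91], [182, 118, 76], [255, 233, 159], [255, 241, 175], [252, 237, 174]]
235 310 311 [ 427.5 -245.1   65. ]
275 311 311 [ 394.9 -241.2   65. ]
front [ 504.5 -263.6   72. ]  back [ 388.3 -248.4   70. ]
rod far [ 576.6 -273.4   62. ] rod [ 525.  -266.2   62. ]
base [ 599.9 -246.4   12. ]
base [ 591.6 -312.9   12. ]
base [ 360.1 -207.    12. ]
base [ 347.7 -281.4   12. ]
```

Emit:
play_rows([
  [[0.004, 0.0005, 0.04], [0, 0, 0.005], 100],
  [[0, 0, 0.04], [0, 0, 0], 100],
  [[0, 0, 0.04], [0, 0, 0], 100],
  [[0, 0, 0.03], [0, 0, 0], 100],
  [[0, 0, 0.02], [0, 0, 0], 100],
  [[0, 0, 0.018], [0, 0, 0], 100],
  [[0, 0, 0], [0, 0, 0], 60],
  [[0, 0, 0], [0, 0, 0], 35],
  [[0, 0, 0], [0, 0, 0], 10],
  [[0, 0, 0], [0, 0, 0], 10],
  [[0, 0, 0], [0, 0, 0], 10],
  [[0, 0, 0], [0, 0, 0], 10],
  [[0, 0, 0], [0, 0, 0], 10],
], squeeze=60)

```text
clock: 3.4
eef_pos: [446.5, -256.4, 44.4]
tcp_rot: [3.141, -0.002, -0.124]
contact_force: [-2.0, 0.6, 6.7]
opening: 0.205
```

Run:
```python
from h import *
s=sense(); print(s["eef_pos"],s["tcp_rot"],s["contact_force"],s["wrist_torque"],s["opening"])
```

```text
[ 446.5252857  -256.4367024    44.35994388] [ 3.14078298e+00 -1.60289339e-03 -1.23904843e-01] [-1.95309402  0.63955185  6.65940766] [-0.0127529   0.1218158   0.01598082] 0.20507460652536594
```

The handle is gripped (opening 0.205). Now I'll lift and turn towards the oven's heading.

Emit:
play_rows([
  [[0, 0, -0.01], [0, 0, 0], 10],
  [[0, 0, -0.02], [0, 0, 0], 10],
  [[0, 0, -0.04], [0, 0, 0], 10],
  [[0, 0, -0.04], [0, 0, 0], 10],
  [[0, 0, -0.04], [0, 0, 0], 10],
  [[0, 0, -0.04], [0, 0, -0.1], 10],
  [[0, 0, -0.04], [0, 0, -0.12], 10],
  [[0, 0, -0.04], [0, 0, -0.12], 10],
  [[0, 0, -0.036], [0, 0, -0.12], 10],
  [[0, 0, 0], [0, 0, -0.12], 10],
  [[0, 0, 0], [0, 0, -0.09], 10],
  [[0, 0, 0], [0, 0, -0.047], 10],
  [[0, 0, 0], [0, 0, 0], 10],
], squeeze=60)

```text
clock: 4.7
eef_pos: [445.5, -255.7, 350.0]
tcp_rot: [3.141, -0.0, 0.594]
contact_force: [0.8, -0.0, -0.8]
opening: 0.199
```

Run:
```python
from h import *
s=sense(); print(s["eef_pos"],s["tcp_rot"],s["contact_force"],s["wrist_torque"],s["opening"])
```

```text
[ 445.51200255 -255.72523332  350.02983289] [ 3.14112782e+00 -2.11917912e-04  5.93562146e-01] [ 0.77062272 -0.04087018 -0.77314943] [-0.0243772   0.012229    0.02109048] 0.19916869695904701
```

Emit:
play_rows([
  [[0.025, -0.012, 0], [0, 0, 0], 10],
  [[0.038, -0.018, 0], [0, 0, 0], 10],
  [[0.038, -0.018, 0], [0, 0, 0], 10],
  [[0.038, -0.018, 0], [0, 0, 0], 10],
  [[0.038, -0.018, 0], [0, 0, 0], 10],
  [[0.038, -0.018, 0], [0, 0, 0], 10],
  [[0.038, -0.018, 0], [0, 0, 0], 10],
  [[0.038, -0.018, 0], [0, 0, 0], 10],
  [[0.038, -0.018, 0], [0, 0, 0], 10],
  [[0.038, -0.018, 0], [0, 0, 0], 10],
  [[0.038, -0.018, 0], [0, 0, 0], 10],
  [[0.038, -0.018, 0], [0, 0, 0], 10],
  [[0.015, -0.006, 0], [0, 0, 0], 10],
  [[0, 0, 0], [0, 0, 0], 10],
  [[0, 0, 0], [0, 0, 0], 10],
])

```text
clock: 6.2
eef_pos: [704.6, 178.8, 349.0]
tcp_rot: [-3.142, 0.001, 0.592]
contact_force: [-0.2, -0.5, -0.8]
opening: 0.201
```

Run:
```python
from h import *
import pickle
s=sense(); print(s["eef_pos"],s["tcp_rot"],s["contact_force"])
f=grab_frame("wrist"); pickle.dump(f,open("W2.pkl","wb")); save(f,"w2")
```

```text
[704.61295919 178.84178485 349.01686019] [-3.14158596e+00  1.20939464e-03  5.92470105e-01] [-0.17141802 -0.46568662 -0.7727503 ]
```

View pics/w2.png

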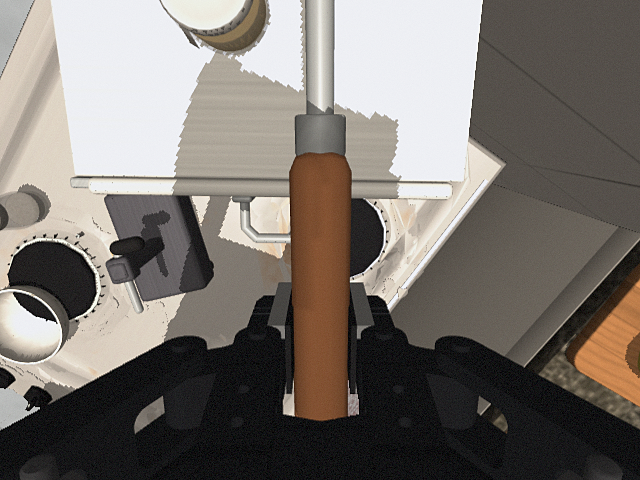

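The wrist picture shows the door's top edge from (90,187) to (452,190). The ring's left bar is at column 245 and its front bar at row 238, with the right part hidden by the handle. The stop's arm is at (125,265), and the jar, shaker and bowl are undisturbed.

```bash
python3 - <<'E'
from h import *
import pickle
f=pickle.load(open("W2.pkl","rb")); im=f["pixels"].astype(int)
print("col 268 gray rows 225-250",im[225:250,268].mean(1).round(0))
print("row 218 cols 232-262",im[218,232:262].mean(1).round(0))
y=.592; ex=np.array([np.cos(y),np.sin(y)]); ey=np.array([-ex[1],ex[0]])
def pr(n,u,v,z):
    p=plane(f,u,v,z); print(n,p.round(1),"along x,y:",(p[:2]@ex).round(1),(p[:2]@ey).round(1))
pr("top edge L front",90,192,210);pr("top edge R front",452,197,210)
pr("oven top FL",74,178,217);pr("oven top FR",469,183,217)
pr("bar z200",268,238.5,200);pr("side bar",245.5,218,200)
pr("roller back end?",113,247,123);pr("roller right",145,240,123)
E
python3 - <<'E'
import cv2
im=cv2.imread('pics/w2.png')
a=cv2.resize(im[165:265,70:320],(800,320),interpolation=cv2.INTER_CUBIC)
cv2.imwrite('pics/c2.png',a)
E
```

```text
col 268 gray rows 225-250 [210. 207. 214. 210. 211. 214. 213. 220. 135. 104. 146. 167. 191. 236.
 232. 204. 182. 155. 199. 211. 202. 200. 203. 206. 203.]
row 218 cols 232-262 [225. 226. 227. 227. 229. 227. 231. 235. 158. 157. 193. 208. 233. 233.
 179. 166. 144. 102. 178. 240. 231. 231. 222. 220. 222. 229. 227. 226.
 222. 220.]
top edge L front [635.1 321.7 210. ] along x,y: 706.5 -87.4
top edge R front [770.9 113.7 210. ] along x,y: 703.2 -335.9
oven top FL [640.8 331.9 217. ] along x,y: 717.0 -82.1
oven top FR [784.3 112.7 217. ] along x,y: 713.8 -344.1
bar z200 [672.1 202.4 200. ] along x,y: 670.7 -207.1
side bar [676.1 224.1 200. ] along x,y: 686.1 -191.3
roller back end? [561.3 314.3 123. ] along x,y: 641.1 -52.4
roller right [583.9 292.7 123. ] along x,y: 647.9 -82.9
```

View pics/c2.png

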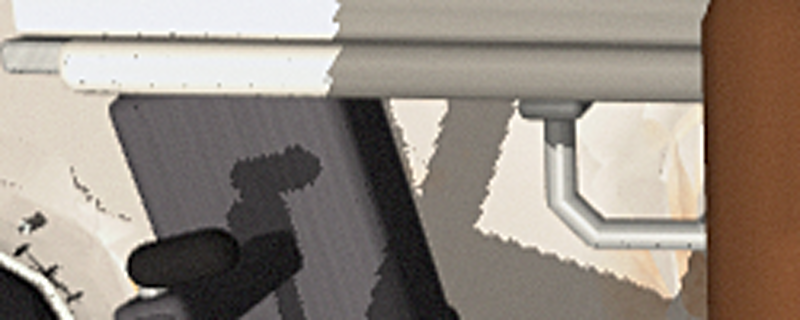

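Emit:
play_rows([
  [[-0.02, -0.006, 0], [0, 0, 0], 10],
  [[-0.028, -0.007, 0], [0, 0, 0.012], 10],
  [[-0.028, -0.007, 0], [0, 0, 0], 10],
  [[-0.028, -0.007, 0], [0, 0, 0], 10],
  [[-0.025, -0.007, 0], [0, 0, 0], 10],
  [[-0.015, -0.002, 0.02], [0, 0, 0], 10],
  [[0, 0, 0.035], [0, 0, 0], 10],
  [[0, 0, 0.035], [0, 0, 0], 10],
  [[0, 0, 0.028], [0, 0, 0], 10],
  [[0, 0, 0], [0, 0, 0], 10],
  [[0, 0, 0], [0, 0, 0], 10],
])

```text
clock: 7.35
eef_pos: [565.0, 128.8, 232.2]
tcp_rot: [3.141, -0.0, 0.58]
contact_force: [0.1, -1.2, -0.9]
opening: 0.201
```

Run:
```python
from h import *
import pickle
s=sense(); print(s["eef_pos"],s["tcp_rot"],s["contact_force"])
A=grab_frame("scene");B=grab_frame("side"); pickle.dump((A,B),open("P3.pkl","wb"))
y=s["tcp_rot"][2]; ex=np.array([np.cos(y),np.sin(y),0]); o=s["eef_pos"]+[0,0,19]
hk=o+148.5*ex-[0,0,16]; R=np.array([689.3,208.8,200]); print("hook",hk)
for n,f in (("scene",A),("side",B)): print(n,"hook",proj(f,hk),"prong end",proj(f,hk-[0,0,16]),"ring",proj(f,R))
def crop(f,p,w=80,h=60):
    x,y0=int(p[0]-w/2),int(p[1]-h/2); c=cv2.resize(f["pixels"][y0:y0+h,x:x+w,::-1],(400,300),interpolation=cv2.INTER_CUBIC); print("crop origin",x,y0); return c
cv2.imwrite("pics/c3.png",np.hstack([crop(A,proj(A,R)),crop(B,proj(B,R))]))
```

```text
[565.01971395 128.78891844 232.22465431] [ 3.14147152e+00 -3.79924493e-05  5.79546782e-01] [ 0.10512813 -1.18959681 -0.88963531]
hook [689.27128827 210.1141684  235.22465431]
scene hook [256.10616222 216.61618137] prong end [256.76530113 221.93855654] ring [257.85134401 227.96781686]
side hook [290.77893554 235.83618214] prong end [291.17875034 243.52064699] ring [291.47622883 252.36053116]
crop origin 217 197
crop origin 251 222
```

View pics/c3.png

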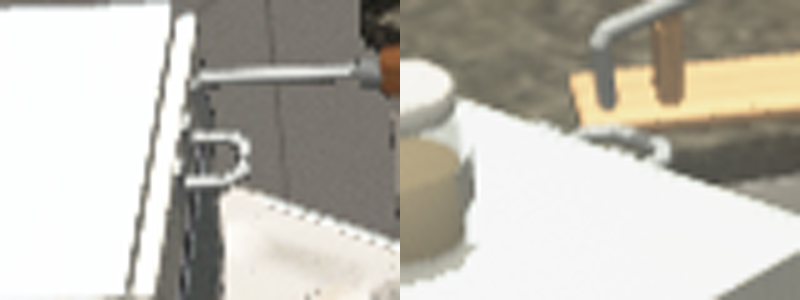

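Run:
```python
from h import *
import pickle
A,B=pickle.load(open("P3.pkl","rb"))
s=sense(); y=.58; ex=np.array([np.cos(y),np.sin(y),0]); ey=np.array([-ex[1],ex[0],0]); ez=np.array([0,0,1.])
o=np.array([565.0,128.8,251.2]); R=np.array([689.3,208.8,200])
def ca(f,X,org): p=proj(f,X); return ((p-org+.5)*5-.5).round(0)
for n,f,org in (("scene",A,[217,197]),("side",B,[251-80,222])):
    print(n,"elbow outer",ca(f,o+154*ex,org),"rod mid",ca(f,o+120*ex,org),"ferrule/handle end",ca(f,o+60*ex,org),"prong end",ca(f,o+147*ex-28*ez,org),
    "ring bar",ca(f,R-17.5*ex,org),"bar+y",ca(f,R-17.5*ex+20*ey,org),"bar-y",ca(f,R-17.5*ex-20*ey,org),"side+y",ca(f,R+20*ey,org),"side-y",ca(f,R-20*ey,org))
```

```text
scene elbow outer [183.  74.] rod mid [252.  71.] ferrule/handle end [373.  66.] prong end [203. 120.] ring bar [241. 155.] bar+y [238. 178.] bar-y [243. 133.] side+y [203. 180.] side-y [209. 135.]
side elbow outer [589.  37.] rod mid [650.  10.] ferrule/handle end [750. -35.] prong end [605.  99.] ring bar [635. 139.] bar+y [673. 152.] bar-y [598. 126.] side+y [643. 167.] side-y [567. 141.]
```

Predicted and seen positions agree to about 3 mm: the hook sits roughly 3 mm back and the lateral fit is good. I'll correct that and lower the prong into the ring.

Emit:
play_rows([
  [[0.002, 0.001, 0.005], [0, 0, 0], 10],
  [[0, 0, 0.008], [0, 0, 0], 10],
  [[0, 0, 0.008], [0, 0, 0], 10],
  [[0, 0, 0.008], [0, 0, 0], 10],
  [[0, 0, 0.007], [0, 0, 0], 10],
  [[0, 0, 0], [0, 0, 0], 10],
  [[0, 0, 0], [0, 0, 0], 10],
], squeeze=80)

```text
clock: 8.15
eef_pos: [567.3, 129.8, 195.0]
tcp_rot: [-3.141, 0.001, 0.581]
contact_force: [-0.2, -0.3, -0.6]
opening: 0.194
```

Run:
```python
from h import *
import pickle
s=sense(); print(s["eef_pos"],s["tcp_rot"],s["contact_force"],s["wrist_torque"])
A=grab_frame("scene");B=grab_frame("side"); pickle.dump((A,B),open("P4.pkl","wb"))
c=lambda f,x,y:cv2.resize(f["pixels"][y:y+60,x:x+80,::-1],(400,300),interpolation=cv2.INTER_CUBIC)
cv2.imwrite("pics/c4.png",np.hstack([c(A,217,197),c(B,251,222)]))
```

```text
[567.26343272 129.83130132 194.97838331] [-3.14138201e+00  5.89340633e-04  5.80847979e-01] [-0.21806756 -0.3017606  -0.63568052] [-0.04092306  0.03223846 -0.03558504]
```

View pics/c4.png

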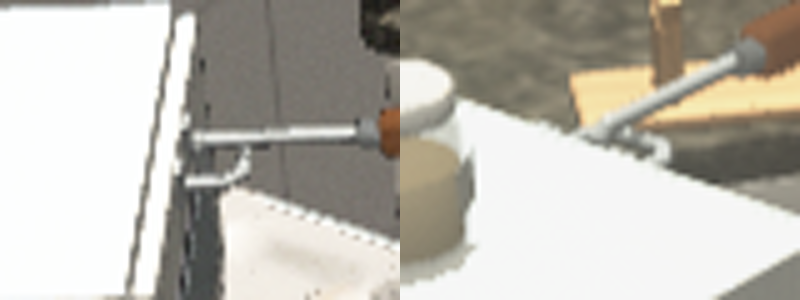

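The prong stands in the ring with no contact force. Next I'll work out the pull path around the hinge, letting the stick tilt by half the door angle.

```bash
cat > pull.py <<'E'
from h import *
import sys
r=np.array([146,-3.])  # hook in tool x,z
def rows(ths,k=.5):
    P=lambda t:np.array([-30.5*np.cos(t)-155*np.sin(t),155*np.cos(t)-30.5*np.sin(t)])
    for a,b in zip(ths[:-1],ths[1:]):
        d=P(b)-P(a); be=k*a; db=k*(b-a)
        t=np.array([np.cos(be)*d[0]+np.sin(be)*d[1], np.sin(be)*d[0]-np.cos(be)*d[1]])
        # ry by db: x->cos x + sin*z ; z-> -sin x+cos z
        rr=np.array([np.cos(db)*r[0]+np.sin(db)*r[1],-np.sin(db)*r[0]+np.cos(db)*r[1]])
        t+=r-rr; print(round(b,3),"x %.4f z %.4f ry %.3f"%(t[0]/1e3,t[1]/1e3,db))
if __name__=="__main__": rows(np.arange(0,.66,.05))
E
python3 pull.py
```

```text
0.05 x -0.0076 z 0.0054 ry 0.025
0.1 x -0.0075 z 0.0056 ry 0.025
0.15 x -0.0075 z 0.0057 ry 0.025
0.2 x -0.0074 z 0.0059 ry 0.025
0.25 x -0.0074 z 0.0061 ry 0.025
0.3 x -0.0073 z 0.0063 ry 0.025
0.35 x -0.0072 z 0.0065 ry 0.025
0.4 x -0.0072 z 0.0067 ry 0.025
0.45 x -0.0071 z 0.0069 ry 0.025
0.5 x -0.0070 z 0.0070 ry 0.025
0.55 x -0.0069 z 0.0072 ry 0.025
0.6 x -0.0068 z 0.0074 ry 0.025
0.65 x -0.0067 z 0.0076 ry 0.025
```

Emit:
play_rows([
  [[-0.0035, 0, 0], [0, 0, 0], 10],
  [[-0.0035, 0, 0], [0, 0, 0], 10],
  [[-0.0035, 0, 0], [0, 0, 0], 10],
  [[-0.003, 0, 0.0022], [0, 0.01, 0], 10],
  [[-0.003, 0, 0.0022], [0, 0.01, 0], 10],
  [[-0.003, 0, 0.0022], [0, 0.01, 0], 10],
  [[-0.003, 0, 0.0022], [0, 0.01, 0], 10],
  [[-0.003, 0, 0.0022], [0, 0.01, 0], 10],
  [[-0.003, 0, 0.0023], [0, 0.01, 0], 10],
])

```text
clock: 9.15
eef_pos: [543.7, 114.2, 181.4]
tcp_rot: [3.142, -0.061, 0.581]
contact_force: [1.7, 0.5, -0.3]
opening: 0.198
```

```bash
cat > st.py <<'E'
from h import *
s=sense(); R=Ro.from_euler("xyz",s["tcp_rot"]).as_matrix()
hk=s["eef_pos"]+R@np.array([146,0,-3.]); H=np.array([689.3+20.5*.8365,208.8+20.5*.548,45]); ex=np.array([.8365,.548,0]); ey=np.array([-.548,.8365,0]); d=hk-H
from scipy.optimize import brentq
th=brentq(lambda t:-30.5*np.cos(t)-155*np.sin(t)-d@ex,-.3,1.2)
F=s["contact_force"]; print("t",s["clock"],"tcp",s["eef_pos"].round(1),s["tcp_rot"].round(3),"hook rel hinge x,y,z",(d@ex).round(1),(d@ey).round(1),d[2].round(1),"theta",round(th,3),"barz",(155*np.cos(th)-30.5*np.sin(th)).round(1))
print("F oven x,y,z",(F@ex).round(2),(F@ey).round(2),F[2].round(2),"M",s["wrist_torque"].round(2),s["opening"].round(3))
E
python3 st.py
```

```text
t 9.15 tcp [543.7 114.2 181.4] [ 3.142 -0.061  0.581] hook rel hinge x,y,z -48.6 0.8 148.3 theta 0.118 barz 150.3Traceback (most recent call last):
  File "st.py", line 7, in <module>
    print("F oven x,y,z",(F@ex).round(2),(F@ey).round(2),F[2].round(2),"M",s["wrist_torque"].round(2),s["opening"].round(3))
                                                                                                      ^^^^^^^^^^^^^^^^^^
AttributeError: 'float' object has no attribute 'round'
```

Emit:
play_rows([
  [[-0.003, 0, 0.0022], [0, 0.01, 0], 10],
  [[-0.003, 0, 0.0022], [0, 0.01, 0], 10],
  [[-0.003, 0, 0.0023], [0, 0.01, 0], 10],
  [[-0.003, 0, 0.0023], [0, 0.01, 0], 10],
  [[-0.003, 0, 0.0024], [0, 0.01, 0], 10],
  [[-0.003, 0, 0.0024], [0, 0.01, 0], 10],
  [[-0.003, 0, 0.0024], [0, 0.01, 0], 10],
])

```text
clock: 9.85
eef_pos: [527.3, 103.6, 163.3]
tcp_rot: [-3.142, -0.131, 0.581]
contact_force: [0.8, 1.1, -0.8]
opening: 0.192
```

```bash
sed -i 's/,s\["opening"\].round(3)//' st.py; python3 st.py
python3 - <<'E'
from h import *
import pickle
A=grab_frame("scene");B=grab_frame("side"); pickle.dump((A,B),open("P5.pkl","wb"))
c=lambda f,x,y:cv2.resize(f["pixels"][y:y+90,x:x+120,::-1],(400,300),interpolation=cv2.INTER_CUBIC)
cv2.imwrite("pics/c5.png",np.hstack([c(A,217,217),c(B,290,245)]))
E
```

```text
t 9.85 tcp [527.3 103.6 163.3] [-3.142 -0.131  0.581] hook rel hinge x,y,z -69.3 0.9 140.2 theta 0.26 barz 142.0
F oven x,y,z 1.23 0.48 -0.79 M [ 0.12 -0.14  0.06]
```

View pics/c5.png

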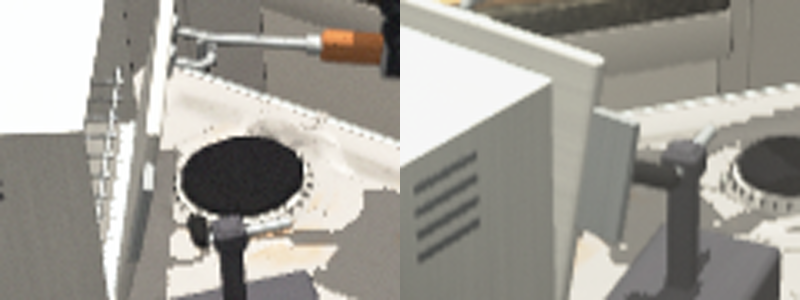

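The door follows at about 0.25 rad (scene ring at (275,233)). The ear still has roughly 25–30 mm to go to the roller, so contact is likely near 0.5 rad. Continuing, more slowly later.

Emit:
play_rows([
  [[-0.0029, 0, 0.0025], [0, 0.01, 0], 10],
  [[-0.0029, 0, 0.0025], [0, 0.01, 0], 10],
  [[-0.0029, 0, 0.0025], [0, 0.01, 0], 10],
  [[-0.0029, 0, 0.0026], [0, 0.01, 0], 10],
  [[-0.0029, 0, 0.0026], [0, 0.01, 0], 10],
  [[-0.0029, 0, 0.0026], [0, 0.01, 0], 10],
])

```text
clock: 10.55
eef_pos: [515.0, 95.4, 145.5]
tcp_rot: [3.142, -0.191, 0.581]
contact_force: [0.8, 0.8, -1.1]
opening: 0.196
```

```bash
python3 st.py
```

```text
t 10.55 tcp [515.   95.4 145.5] [ 3.142 -0.191  0.581] hook rel hinge x,y,z -85.7 0.8 131.1 theta 0.379 barz 132.7
F oven x,y,z 1.1 0.28 -1.07 M [ 0.02 -0.05 -0.03]
```

Emit:
play_rows([
  [[-0.0014, 0, 0.0013], [0, 0.005, 0], 10],
  [[-0.0014, 0, 0.0013], [0, 0.005, 0], 10],
  [[-0.0014, 0, 0.0013], [0, 0.005, 0], 10],
  [[-0.0014, 0, 0.0013], [0, 0.005, 0], 10],
])

```text
clock: 10.95
eef_pos: [511.3, 93.1, 139.4]
tcp_rot: [-3.142, -0.21, 0.581]
contact_force: [0.2, -0.1, -0.1]
opening: 0.198
```

```bash
python3 st.py
python3 - <<'E'
from h import *
import pickle
A=grab_frame("scene");B=grab_frame("side"); pickle.dump((A,B),open("P6.pkl","wb"))
c=lambda f,x,y:cv2.resize(f["pixels"][y:y+60,x:x+80,::-1],(400,300),interpolation=cv2.INTER_CUBIC)
cv2.imwrite("pics/c6.png",np.hstack([c(A,247,237),c(B,330,265)]))
E
```

```text
t 10.95 tcp [511.3  93.1 139.4] [-3.142 -0.21   0.581] hook rel hinge x,y,z -90.6 0.9 127.7 theta 0.417 barz 129.4
F oven x,y,z 0.12 -0.23 -0.12 M [-0.06  0.19  0.  ]
```

View pics/c6.png

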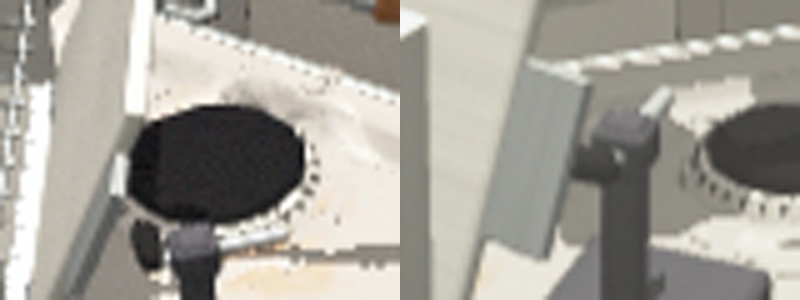

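In the scene crop the ear edge (about (110,220)) is still short of the roller (148,245). Next are small steps while I feel for contact.

Emit:
play_rows([
  [[-0.0014, 0, 0.0014], [0, 0.005, 0], 10],
  [[-0.0014, 0, 0.0014], [0, 0.005, 0], 10],
  [[-0.0014, 0, 0.0014], [0, 0.005, 0], 10],
])

```text
clock: 11.35
eef_pos: [508.7, 91.3, 134.4]
tcp_rot: [-3.142, -0.225, 0.581]
contact_force: [0.7, 0.1, -0.5]
opening: 0.194
```

Emit:
play_rows([
  [[-0.0014, 0, 0.0014], [0, 0.005, 0], 10],
  [[-0.0014, 0, 0.0014], [0, 0.005, 0], 10],
  [[-0.0014, 0, 0.0014], [0, 0.005, 0], 10],
])

```text
clock: 11.65
eef_pos: [506.0, 89.6, 129.3]
tcp_rot: [-3.142, -0.24, 0.581]
contact_force: [-0.7, 0.1, -0.9]
opening: 0.197
```

```bash
python3 st.py
```

```text
t 11.65 tcp [506.   89.6 129.3] [-3.142 -0.24   0.581] hook rel hinge x,y,z -98.0 0.8 122.0 theta 0.475 barz 123.9
F oven x,y,z -0.49 0.5 -0.87 M [-0.1   0.15  0.05]
```

Emit:
play_rows([
  [[-0.0014, 0, 0.0014], [0, 0.005, 0], 10],
  [[-0.0014, 0, 0.0014], [0, 0.005, 0], 10],
])

```text
clock: 11.85
eef_pos: [504.3, 88.5, 125.9]
tcp_rot: [-3.142, -0.25, 0.581]
contact_force: [0.1, 0.3, -1.5]
opening: 0.193
```

Emit:
play_rows([
  [[-0.0014, 0, 0.0014], [0, 0.005, 0], 10],
  [[-0.0014, 0, 0.0014], [0, 0.005, 0], 10],
])

```text
clock: 12.05
eef_pos: [502.7, 87.4, 122.5]
tcp_rot: [-3.142, -0.26, 0.581]
contact_force: [0.6, -0.3, -1.5]
opening: 0.196
```

Emit:
play_rows([
  [[-0.0014, 0, 0.0014], [0, 0.005, 0], 10],
  [[-0.0014, 0, 0.0014], [0, 0.005, 0], 10],
])

```text
clock: 12.25
eef_pos: [501.0, 86.3, 119.1]
tcp_rot: [3.142, -0.27, 0.581]
contact_force: [-0.3, 0.0, -0.9]
opening: 0.193
```

```bash
python3 st.py
```

```text
t 12.25 tcp [501.   86.3 119.1] [ 3.142 -0.27   0.581] hook rel hinge x,y,z -105.2 0.8 116.0 theta 0.535 barz 117.8
F oven x,y,z -0.22 0.14 -0.94 M [-0.1   0.14 -0.  ]
```

Emit:
play_rows([
  [[-0.0014, 0, 0.0014], [0, 0.005, 0], 10],
  [[-0.0014, 0, 0.0014], [0, 0.005, 0], 10],
])

```text
clock: 12.45
eef_pos: [500.7, 85.5, 116.4]
tcp_rot: [3.14, -0.283, 0.581]
contact_force: [6.2, 4.3, 0.8]
opening: 0.198
```

Emit:
play_rows([
  [[-0.0014, 0, 0.0015], [0, 0.005, 0], 10],
  [[-0.0014, 0, 0.0015], [0, 0.005, 0], 10],
])

```text
clock: 12.65
eef_pos: [501.3, 84.9, 113.9]
tcp_rot: [3.138, -0.296, 0.581]
contact_force: [9.3, 10.4, 4.6]
opening: 0.197
```

```bash
python3 st.py
python3 - <<'E'
from h import *
import pickle
A=grab_frame("scene");B=grab_frame("side"); pickle.dump((A,B),open("P7.pkl","wb"))
c=lambda f,x,y,w,h:cv2.resize(f["pixels"][y:y+h,x:x+w,::-1],(400,300),interpolation=cv2.INTER_CUBIC)
cv2.imwrite("pics/c7.png",np.vstack([np.hstack([c(A,247,217,100,75),c(B,330,265,80,60)]),np.hstack([c(A,247,242,60,45),c(B,320,225,100,75)])]))
E
```

```text
t 12.65 tcp [501.3  84.9 113.9] [ 3.138 -0.296  0.581] hook rel hinge x,y,z -106.9 -0.4 114.4 theta 0.549 barz 116.3
F oven x,y,z 13.46 3.66 4.57 M [ 1.64 -1.57  0.71]
```

View pics/c7.png

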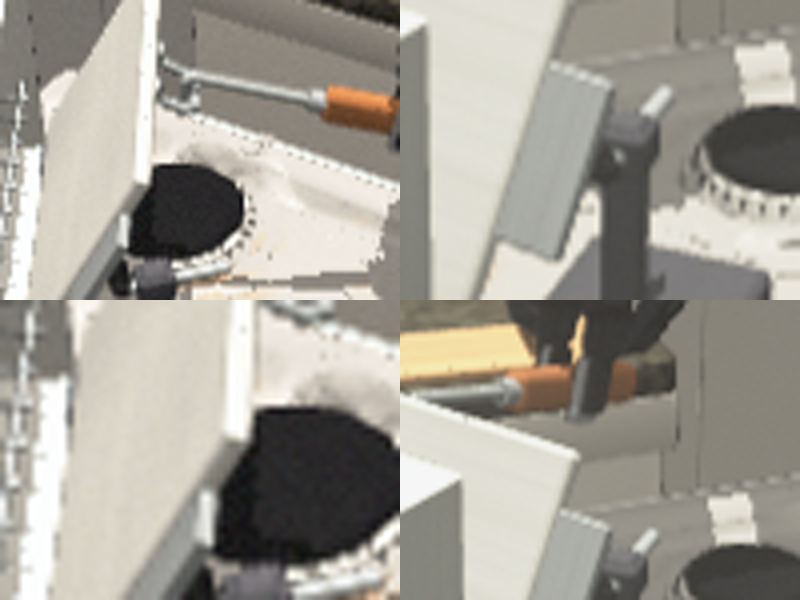

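The ear now meets the roller, and the pull rose to about 13 N. I'll check numerically whether the stop moved.

```bash
python3 - <<'E'
from h import *
import pickle
F0=pickle.load(open("F0.pkl","rb"));A6,B6=pickle.load(open("P6.pkl","rb"));A7,B7=pickle.load(open("P7.pkl","rb"))
g=lambda f:cv2.cvtColor(f["pixels"],cv2.COLOR_RGB2GRAY)
def shift(a,b,x,y,w,h,n):
    T=g(a)[y:y+h,x:x+w]; T=cv2.resize(T,None,fx=8,fy=8,interpolation=cv2.INTER_CUBIC)
    S=cv2.resize(g(b)[y-5:y+h+5,x-5:x+w+5],None,fx=8,fy=8,interpolation=cv2.INTER_CUBIC)
    m=cv2.matchTemplate(S,T,cv2.TM_CCOEFF_NORMED); _,v,_,l=cv2.minMaxLoc(m); print(n,(l[0]/8-5,l[1]/8-5),round(v,3))
for a,b,n in ((F0["scene"],A7,"scene 0-7"),(A6,A7,"scene 6-7")):
    shift(a,b,262,318,56,22,n+" block"); shift(a,b,283,282,35,14,n+" arm")
for a,b,n in ((F0["side"],B7,"side 0-7"),(B6,B7,"side 6-7")):
    shift(a,b,350,330,56,38,n+" block"); shift(a,b,368,284,16,35,n+" post")
E
python3 st.py
```

```text
scene 0-7 block (0.0, 0.0) 0.998
scene 0-7 arm (0.0, 0.375) 0.911
scene 6-7 block (0.0, 0.0) 0.998
scene 6-7 arm (0.125, -0.125) 0.944
side 0-7 block (0.0, 0.0) 0.983
side 0-7 post (0.125, 0.125) 0.936
side 6-7 block (0.0, 0.0) 0.992
side 6-7 post (0.125, -0.25) 0.896
t 12.75 tcp [501.3  84.9 113.9] [ 3.138 -0.296  0.581] hook rel hinge x,y,z -106.9 -0.4 114.4 theta 0.549 barz 116.3
F oven x,y,z 11.12 4.55 2.5 M [ 1.37 -1.33  0.63]
```

The stop hasn't moved (block shift 0.0 px in both views) and the door is drawn firmly against it. Now I'll ease the prong off the bar.

Emit:
play_rows([
  [[0.0015, 0, 0], [0, 0, 0], 10],
  [[0.0015, 0, -0.0002], [0, 0, 0], 10],
  [[0.0025, 0, -0.0004], [0, 0, 0], 10],
  [[0.0025, 0, -0.0004], [0, 0, 0], 10],
  [[0.002, 0, -0.0004], [0, 0, 0], 10],
  [[0, 0, 0], [0, 0, 0], 10],
])

```text
clock: 13.35
eef_pos: [505.5, 89.3, 116.2]
tcp_rot: [-3.141, -0.29, 0.581]
contact_force: [0.6, 0.8, -0.5]
opening: 0.194
```

```bash
python3 st.py
```

```text
t 13.35 tcp [505.5  89.3 116.2] [-3.141 -0.29   0.581] hook rel hinge x,y,z -100.6 0.9 115.8 theta 0.496 barz 121.8
F oven x,y,z 0.96 0.33 -0.54 M [-0.11  0.15  0.04]
```

Emit:
play_rows([
  [[0.003, 0, -0.0008], [0, 0, 0], 10],
  [[-0.0012, 0, -0.0045], [0, 0, 0], 10],
  [[-0.0012, 0, -0.0045], [0, 0, 0], 10],
  [[-0.0012, 0, -0.0045], [0, 0, 0], 10],
])

```text
clock: 13.75
eef_pos: [501.4, 86.6, 130.2]
tcp_rot: [-3.142, -0.29, 0.581]
contact_force: [-0.6, -1.1, -0.6]
opening: 0.196
```

```bash
python3 st.py
```

```text
t 13.75 tcp [501.4  86.6 130.2] [-3.142 -0.29   0.581] hook rel hinge x,y,z -105.6 0.9 129.9 theta 0.538 barz 117.5
F oven x,y,z -1.09 -0.57 -0.59 M [-0.12  0.2   0.02]
```

Emit:
play_rows([
  [[-0.0013, 0, -0.0048], [0, 0, 0], 10],
  [[-0.0013, 0, -0.0048], [0, 0, 0], 10],
  [[-0.0013, 0, -0.0048], [0, 0, 0], 10],
  [[-0.0015, 0, -0.006], [0, 0, 0], 10],
  [[-0.004, 0, -0.012], [0, 0, 0], 10],
  [[-0.008, 0, -0.02], [0, 0, 0], 10],
])

```text
clock: 14.35
eef_pos: [474.6, 69.2, 175.3]
tcp_rot: [-3.141, -0.289, 0.581]
contact_force: [0.2, -1.0, -0.3]
opening: 0.195
```

```bash
python3 st.py
```

```text
t 14.35 tcp [474.6  69.2 175.3] [-3.141 -0.289  0.581] hook rel hinge x,y,z -137.5 1.1 174.8 theta 0.862 barz 77.7
F oven x,y,z -0.37 -0.92 -0.33 M [-0.1   0.16 -0.04]
```

Emit:
play_rows([
  [[-0.01, 0, -0.035], [0, -0.0965, 0], 10],
  [[-0.01, 0, -0.035], [0, -0.0965, 0], 10],
  [[-0.01, 0, -0.03], [0, -0.0965, 0], 10],
  [[0, 0, 0], [0, 0, 0.1175], 10],
  [[0, 0, 0], [0, 0, 0.1175], 10],
  [[0, 0, 0], [0, 0, 0.1175], 10],
  [[0, 0, 0], [0, 0, 0.1175], 10],
  [[0, 0, 0], [0, 0, 0.1175], 10],
  [[0, 0, 0], [0, 0, 0.1175], 10],
  [[0, 0, 0], [0, 0, 0], 10],
])

```text
clock: 15.35
eef_pos: [433.9, 42.2, 267.7]
tcp_rot: [-3.141, -0.001, -0.126]
contact_force: [-0.4, 0.6, -1.1]
opening: 0.192
```

```bash
cat > to.py <<'E'
from h import *
s=sense(); p=s["eef_pos"]; R=Ro.from_euler("xyz",s["tcp_rot"]); print(p.round(2),s["tcp_rot"].round(4),s["contact_force"].round(1))
T=np.array([446.5,-256.4,150]); G=Ro.from_euler("xyz",[np.pi,0,-.124])
print("turn",(R.inv()*G).as_rotvec().round(4)); print("shift mm",R.inv().apply(T-p).round(1))
E
python3 to.py
```

```text
[433.89  42.19 267.65] [-3.1413e+00 -8.0000e-04 -1.2630e-01] [-0.4  0.6 -1.1]
turn [-0.0003 -0.0008 -0.0023]
shift mm [ 50.  294.7 117.6]
```

Emit:
play_rows([
  [[0.005, 0.025, 0.005], [0, 0, 0], 10],
  [[0.0065, 0.039, 0.011], [0, 0, 0], 10],
  [[0.0065, 0.039, 0.011], [0, 0, 0], 10],
  [[0.0065, 0.039, 0.011], [0, 0, 0], 10],
  [[0.0065, 0.039, 0.011], [0, 0, 0], 10],
  [[0.0065, 0.039, 0.011], [0, 0, 0], 10],
  [[0.0065, 0.039, 0.011], [0, 0, 0], 10],
  [[0.006, 0.036, 0.007], [0, 0, -0.002], 10],
  [[0, 0, 0], [0, 0, 0], 10],
  [[0, 0, 0], [0, 0, 0], 10],
])

```text
clock: 16.35
eef_pos: [446.8, -256.9, 189.0]
tcp_rot: [-3.141, 0.0, -0.122]
contact_force: [-0.2, 0.1, -1.2]
opening: 0.194
```

```bash
python3 to.py
python3 - <<'E'
from h import *
import pickle
W=grab_frame("wrist"); save(W,"w8"); f=pickle.load(open("W2.pkl","rb"))
g=lambda f:cv2.cvtColor(f["pixels"],cv2.COLOR_RGB2GRAY)
def shift(x,y,w,h,n):
    T=cv2.resize(g(f)[y:y+h,x:x+w],None,fx=4,fy=4,interpolation=cv2.INTER_CUBIC); S=cv2.resize(g(W)[y-15:y+h+15,x-15:x+w+15],None,fx=4,fy=4,interpolation=cv2.INTER_CUBIC)
    m=cv2.matchTemplate(S,T,cv2.TM_CCOEFF_NORMED); _,v,_,l=cv2.minMaxLoc(m); print(n,l[0]/4-15,l[1]/4-15,round(v,3))
shift(290,105,60,70,"ferrule"); shift(303,20,30,60,"rod"); shift(288,160,64,80,"handle")
a=W["pixels"][100:180,270:370,::-1]; b=f["pixels"][100:180,270:370,::-1]; 
for r in (30,70):
    for q in (f,W):
        e=np.abs(np.diff(g(q)[r,295:345].astype(int))); print(r,295+np.argsort(e)[-4:])
E
```

```text
[ 446.79 -256.89  188.97] [-3.1408e+00  4.0000e-04 -1.2170e-01] [-0.2  0.1 -1.2]
turn [-0.0008  0.0004  0.0023]
shift mm [-0.3 -0.4 39. ]
ferrule 0.0 -0.25 0.544
rod 0.25 -14.0 0.911
handle -0.5 -4.0 0.343
30 [304 333 301 334]
30 [333 299 334 305]
70 [306 302 305 333]
70 [303 333 336 305]
```

Emit:
play_rows([
  [[-0.0003, -0.0004, 0.03], [0, 0, 0.002], 10],
  [[0, 0, 0.035], [0, 0, 0], 10],
  [[0, 0, 0.03], [0, 0, 0], 10],
  [[0, 0, 0.015], [0, 0, 0], 10],
  [[0, 0, 0.01], [0, 0, 0], 10],
  [[0, 0, 0], [0, 0, 0], 10],
  [[0, 0, 0], [0, 0, 0], 10],
])

```text
clock: 17.1
eef_pos: [447.8, -255.7, 69.9]
tcp_rot: [3.142, -0.001, -0.123]
contact_force: [1.0, 0.5, -0.4]
opening: 0.196
```

```bash
python3 to.py
python3 - <<'E'
from h import *
import pickle
F0=pickle.load(open("F0.pkl","rb")); g=lambda f:cv2.cvtColor(f["pixels"],cv2.COLOR_RGB2GRAY)
# expected px shift of a stick raised by dz, vs seen: template of hook part from F0
s=sense(); dz=s["eef_pos"][2]-44.4
for n,(x,y,w,h) in (("scene",(370,192,16,12)),("side",(283,220,18,14))):
    N=grab_frame(n); T=cv2.resize(g(F0[n])[y:y+h,x:x+w],None,fx=4,fy=4,interpolation=cv2.INTER_CUBIC)
    S=cv2.resize(g(N)[y-14:y+h+4,x-5:x+w+5],None,fx=4,fy=4,interpolation=cv2.INTER_CUBIC)
    m=cv2.matchTemplate(S,T,cv2.TM_CCOEFF_NORMED); _,v,_,l=cv2.minMaxLoc(m)
    X=np.array([592,-275,60.]); print(n,"seen",l[0]/4-5,l[1]/4-14,round(v,2),"expected",(proj(F0[n],X+[0,0,dz])-proj(F0[n],X)).round(1))
E
```

```text
[ 447.77 -255.74   69.86] [ 3.1416e+00 -1.3000e-03 -1.2310e-01] [ 1.   0.5 -0.4]
turn [ 0.     -0.0013  0.0009]
shift mm [ -1.1   0.8 -80.1]
scene seen 0.5 -6.75 0.85 expected [ 0.3 -6.7]
side seen -1.75 -8.25 0.89 expected [-0.5 -8.3]
```

Emit:
play_rows([
  [[-0.0011, 0.0007, 0.008], [0, 0, 0], 10],
  [[0, 0, 0.008], [0, 0, 0], 10],
  [[0, 0, 0.004], [0, 0, 0], 10],
  [[0, 0, 0.003], [0, 0, 0], 10],
  [[0, 0, 0.002], [0, 0, 0], 10],
  [[0, 0, 0], [0, 0, 0], 10],
])

```text
clock: 17.8
eef_pos: [445.7, -256.4, 44.4]
tcp_rot: [-3.141, 0.0, -0.124]
contact_force: [-3.1, 1.6, 8.7]
opening: 0.199
```

```bash
python3 to.py;python3 st.py | tail -1
```

```text
[ 445.75 -256.41   44.43] [-3.141e+00  4.000e-04 -1.243e-01] [-3.1  1.6  8.7]
turn [-0.0006  0.0004 -0.0003]
shift mm [   0.7   -0.2 -105.6]Traceback (most recent call last):
  File "st.py", line 5, in <module>
    th=brentq(lambda t:-30.5*np.cos(t)-155*np.sin(t)-d@ex,-.3,1.2)
    r = _zeros._brentq(f, a, b, xtol, rtol, maxiter, args, full_output, disp)
ValueError: f(a) and f(b) must have different signs
```

Emit:
play_rows([
  [[0.0006, 0, -0.0007], [0, 0, 0], 10],
  [[0, 0, 0], [0, 0, 0], 10],
  [[0, 0, 0], [0, 0, 0], 30],
  [[0, 0, 0], [0, 0, 0], 50],
  [[0, 0, 0], [0, 0, 0], 80],
  [[0, 0, 0], [0, 0, 0], 100],
  [[0, 0, 0], [0, 0, 0], 100],
  [[0, 0, 0], [0, 0, 0], 100],
  [[0, 0, -0.01], [0, 0, 0], 100],
  [[0, 0, -0.03], [0, 0, 0], 100],
  [[0, 0, -0.05], [0, 0, 0], 100],
  [[0, 0, -0.05], [0, 0, 0], 100],
  [[0, 0, -0.05], [0, 0, 0], 100],
  [[0, 0, 0], [0, 0, 0], 100],
])

```text
clock: 19.2
eef_pos: [449.8, -258.5, 242.5]
tcp_rot: [3.137, -0.011, -0.124]
contact_force: [0.2, -0.4, -0.6]
opening: 0.997
```

Run:
```python
from h import *
import pickle
F0=pickle.load(open("F0.pkl","rb")); A7,B7=pickle.load(open("P7.pkl","rb")); g=lambda f:cv2.cvtColor(f["pixels"],cv2.COLOR_RGB2GRAY)
print(sense()["contact_force"].round(1),sense()["opening"])
N={n:grab_frame(n) for n in ("scene","side")}
def shift(a,b,x,y,w,h,n):
    T=cv2.resize(g(a)[y:y+h,x:x+w],None,fx=8,fy=8,interpolation=cv2.INTER_CUBIC)
    S=cv2.resize(g(b)[y-5:y+h+5,x-5:x+w+5],None,fx=8,fy=8,interpolation=cv2.INTER_CUBIC)
    m=cv2.matchTemplate(S,T,cv2.TM_CCOEFF_NORMED); _,v,_,l=cv2.minMaxLoc(m); print(n,(l[0]/8-5,l[1]/8-5),round(v,3))
for n,L in (("scene",{"hook":(371,193,26,16),"handle":(397,202,37,18),"stop":(262,318,56,22),"shaker":(260,348,24,36),"jar":(192,198,24,34),"bowl":(312,350,48,44)}),
  ("side",{"hook":(283,215,35,22),"handle":(318,212,42,14),"stop":(350,330,56,38),"shaker":(428,345,26,48),"jar":(234,234,34,40),"bowl":(454,326,58,38)})):
    for k,b in L.items(): shift(F0[n],N[n],*b,n+" "+k)
shift(A7,N["scene"],240,205,60,75,"scene door vs at-stop"); shift(B7,N["side"],330,245,55,70,"side door vs at-stop")
c=lambda f,x,y,w,h:cv2.resize(f["pixels"][y:y+h,x:x+w,::-1],(400,300),interpolation=cv2.INTER_CUBIC)
cv2.imwrite("pics/c9.png",np.vstack([np.hstack([c(N["scene"],365,185,100,75),c(N["side"],280,205,100,75)]),np.hstack([c(N["scene"],190,195,160,120),c(N["side"],320,255,80,60)])]))
pickle.dump(N,open("P9.pkl","wb"))
```

```text
[ 0.2 -0.4 -0.6] 0.996657504262877
scene hook (0.125, -0.125) 0.982
scene handle (0.0, -0.125) 0.87
scene stop (0.0, 0.0) 0.998
scene shaker (0.25, -0.125) 0.987
scene jar (0.0, 0.0) 0.999
scene bowl (0.0, 0.0) 0.999
side hook (-0.125, 0.0) 0.983
side handle (0.125, -0.125) 0.743
side stop (0.0, 0.0) 0.983
side shaker (0.125, -0.125) 0.995
side jar (0.0, 0.125) 0.986
side bowl (0.0, 0.0) 1.0
scene door vs at-stop (-0.125, 0.0) 0.991
side door vs at-stop (-0.125, -0.25) 0.9
```

View pics/c9.png

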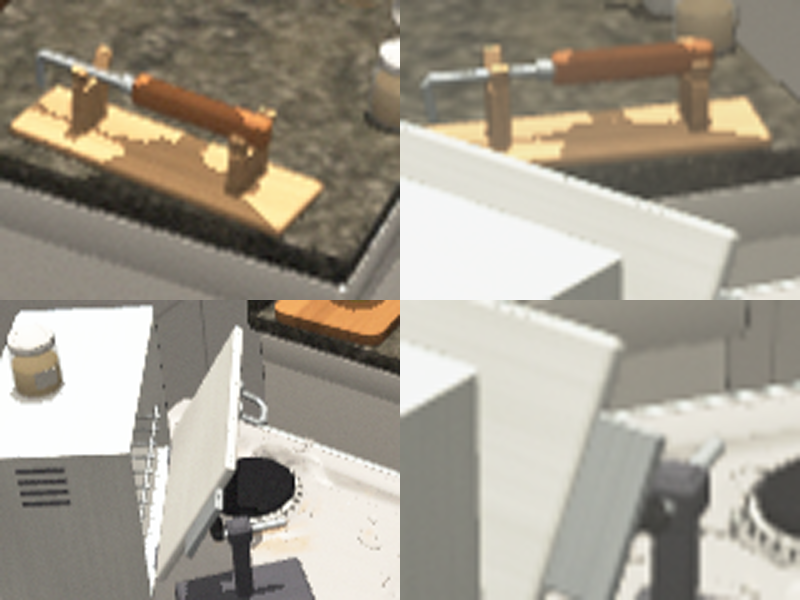

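The stick lies in the cradle as before (shifts of 0.13 px or less). The door rests on the roller, and the stop, jar and bowl are unmoved. I'll let the arm rest briefly, then hand in.

Emit:
play_rows([
  [[0, 0, 0], [0, 0, 0], 100],
  [[0, 0, 0], [0, 0, 0], 100],
  [[0, 0, 0], [0, 0, 0], 100],
  [[0, 0, 0], [0, 0, 0], 100],
  [[0, 0, 0], [0, 0, 0], 100],
])

```text
clock: 19.8
eef_pos: [446.4, -256.5, 234.2]
tcp_rot: [-3.141, 0.001, -0.124]
contact_force: [-0.4, -0.3, -0.8]
opening: 1.005
```

```bash
python3 -c "
from rig import *
print(sign_off())"
```

```text
the job is handed in; nothing more can be done
None
```

The oven door is open and resting on its stop, and the stick is back in its cradle. I handed the job in at about 20 s of the 72 s allowed. I took the stick by its handle, hooked it into the ring and drew the door down to about 0.55 rad, until the ear met the roller. Then I unhooked without touching anything and laid the stick back.

**Last checks:**
- **Stop:** its block shows no movement (0.0 px) in either view.
- **Stick:** it lies within about 0.13 px of where it lay before. The match on the handle was weaker (0.74–0.87) because the arm's shadow fell on it.
- **Jar, bowl and shaker:** the jar and bowl shifted at most 0.13 px and the shaker at most 0.25 px, which I take as image noise.
- **Door:** it is within about 0.25 px of where it was when pulled against the roller. In the last picture it rests on the roller.

**Pull force:** the final pull peaked at about 13–15 N. I had aimed for under about 6 N, but ran the last two small steps without checking the force between them. The stop did not move, and I eased the pull off straight afterwards.

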